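# Load a disc under the spring clip of a hold-down fixture

### The job

Load the steel disc that lies in the channel of the hold-down fixture: press the thumb bar of the spring clip down with one fingertip and keep it down, while the other fingertip pushes the disc along the channel, beneath the raised jaw, until it is fully home against the end stop. Then let the clip go so that its jaw comes down on the disc and holds it there. Only press and push: do not lift the disc, and leave the other things on the bench where they are.

Things in the scene. Friction and masses are not known exactly. Their poses are not given: they have to be found in the camera images.
- fixture: Hold-down fixture screwed to the bench: dark base plate with a grey channel along x and a spring clip. Origin on the bench surface; x along the channel to the end stop, y left (to the thumb bar), z up. Base plate x -140 to +90, y -95 to +45, 6 mm thick. Blocks at x -128 and +78, y -3 to +11 mm, tops at z 36 mm, carry the clip's 8 mm hinge rod.
- channel (a point): Middle of the channel floor at its open near end: fixture x -138, y -42, z 20 mm; fixture axes. The channel is 66 mm wide between two side rails 6 mm thick, 8 mm high (tops at z 28 mm), and runs to the end stop's upright face at fixture x +70 mm (stop top z 32 mm).
- clip: Steel spring clip rocking on a rod along the fixture's x. Origin on the rod at fixture x 0, y 0, z 30 mm; fixture axes at rest (tilt 0). Pressing the thumb bar down tilts it, up to 0.5 rad about its -x axis, and lifts the jaw. Spring: about 4 N on the bar to start, 8 N at 0.36 rad, 10 N at 0.5 rad; it springs back when let go. Resting on the disc it stands at about 0.22 rad.
- thumb_bar (a point): On the crown of the clip's thumb bar: round, 10 mm dia., parallel to the channel at fixture y +28 (70 mm from the channel's centre line), x -125 to +30 mm; this point at x -50. Crown at rest z 35 mm; pressed 10 mm (0.36 rad): z 25 mm, 5 mm above the channel floor; travel ends at 13 mm. Press anywhere along it; a fingertip may slide along it.
- jaw (a point): Lower front edge of the clip's jaw, over the channel; moves with the clip. The jaw spans fixture x +44 to +64, y -36 to -52 mm. At rest its underside is 4 mm above the channel floor and its upright front face blocks the 12 mm disc. The disc passes from a tilt of 0.23 rad, i.e. 6.5 mm of thumb bar travel.
- disc: Turned steel disc with a bore, 62 mm dia., 12 mm thick, 0.15 to 0.29 kg, lying flat and loose on the channel floor ahead of the jaw, 54 to 94 mm from home. Origin at the centre of its underside.
- home (a point): Where the centre of the disc's underside is when it is fully home against the end stop: fixture x +39, y -42, z 20 mm; axes are the fixture's. The trailing edge of the disc is then at fixture x +8 mm, still 36 mm short of the jaw.
- spare_disc: a second steel disc, the twin of the first, flat on the bench to the right of the fixture; a bystander; origin at the centre of its underside
- piston: white plastic piston with a steel stem, 65 mm dia. x 103 mm, standing on the bench right of the fixture; a bystander; origin under its centre
- thread_lock: small red bottle with a black nozzle, 36 mm dia. x 104 mm, standing left of the fixture; a bystander; origin under its centre
- screwdriver: short black-handled screwdriver, 160 mm long, 25 mm thick, lying left of the fixture roughly parallel to it; a bystander; origin under its middle
- caliper: slide caliper, 204 x 61 x 10 mm, lying at the near right; a bystander
- grease_tin: flat round tin, 70 mm dia. x 28 mm, at the near left; a bystander
Not all that is in view belongs to the job. Leave any blue or turquoise look-alike of the disc alone.

How it is judged:
By the outcome, as a careful person would: the job done as asked, in the order asked, and still so for the second after the job is handed in, with the robot touching nothing.
It also fails if it takes over 38 s, if anything falls off the work surface, if the arm or the gripper's body presses on something with over 40 N, if the wrist force passes 120 N, or if a joint passes its speed limit or range.

### The arm

A 7-joint arm with a two-finger parallel gripper is mounted at the origin on a cart in front of the work surface, level with it; the furniture and walls round the work are solid. World frame = base frame: x ahead of the robot, y to its left, z up, the work surface at z = 0. Lengths are in mm, angles in rad, forces in N, time in s.
With the tool pointing down it reaches from about 400 to 875 mm from the base axis. Payload 19.3 kg.
Tool frame: the origin (TCP) lies at the very end of the fingers, on their centre line; the grasp point (between the pads) lies 19 mm behind it; z points along the fingers, y is the direction in which the jaws open and shut (so a half turn about z gives the same grasp; the last joint's range is limited). The gripper opens to 85 mm and grips with 20 to 120 N. Pads are 22 mm wide; open, the fingers measure 114 mm over their backs; the gripper's body (76 mm by 85 mm) begins 54 mm behind the grasp point. The pads swing forward as they close: fully open they stand 13 mm farther back than shut.
Start: joints at [1.092, 0.521, -0.036, 1.599, 0.021, 1.021, -0.113], TCP at [248.415, -573.502, 231.291] pointing down, gripper open.
Joint ranges: [-2.91, 2.91], [-0.3, 2.13], [-1.5, 1.42], [0.17, 2.43], [-1.26, 4.41], [0.16, 1.93], [-2.52, 2.52]. Speed limits (rad/s): [1.89, 1.89, 2.39, 2.39, 3.01, 3.01, 3.01].

### API

Orientations are given as a rotation vector (axis times angle).
In Python, from bench import get_obs, read_camera, get_calibration, r, search_frame gives the robot as it stands.
- The arm moves only by the tool move_arm, never from a script. Its argument "series" is a list of rows, each an object with "rotation": the turn, a rotation vector about the tool's x, y, z in rad, a list of three; "travel": the shift along the tool's x, y, z in m, a list of three; "gripper": the opening, from -1 (shut) to 1 (fully open), so that 0 is half open. A call has 1 to 20 rows; each row is the pose to reach, as a shift and turn from the pose measured when the call began, along the tool's axes at that moment; what a row does not reach only later rows make up. A row lasts 1/10 s, in which the tool goes at most 50 mm and 8.59 degrees, less where a joint would pass 70% of its speed; a pose out of reach is approached as far as the arm can. A call with a gripper value outside its range is refused whole. The fingers move at their own pace and stop on an object; the grip force is fixed at half the most. Time passes only in rows, so rows that repeat a pose let the fingers close. It gives the time, the measured TCP pose, the force and the opening at its end, in the units of the state.
- get_obs(): the state, without advancing time (a new reading comes with each control period).
- read_camera(name): name is "scene" or "top" or "wrist"; returns the picture (384x512x3 uint8, blue, green, red); there is no depth.
- get_calibration(name): a dict with "fx", "fy", "cx", "cy" (pixels), "rvec" (rotation vector, rad) and "tvec" (3), from world to camera coordinates, as OpenCV has them. Camera axes: x right, y down, z forward; pixel columns grow to the right and rows downward; lengths in mm; the calibration is good to about 2 mm. A picture is of the moment at which its call begins: read the wrist's pose just before it. get_calibration takes no time and is no camera call; for the wrist camera it gives the pose at the moment of the call.
- r.hand_in(): hands the job in, once; it reports no verdict.
Trained networks look in the newest picture that a camera, given by its name, has taken for a name from the list of things; names that differ only in an ending like _2 or _b are one class to them, and where a whole thing is asked for, a point or a joint stands for the part that bears it (a point fixed in the world has none). Each returns a list of dicts, best first, with "conf" (0 to 1); they miss things now and then, are a little off and sometimes report something else, mostly with a low value. They report only what shows in the picture. A call takes as long as a camera call. They do not tell look-alikes from the thing itself.
- search_frame(query, camera): "rect" ([left, top, right, bottom] in pixels, round what is visible of it).
The state is a dict: "time_s": time; "joint_pos": joint angles; "dq": joint speeds; "tau": joint torques, N m; "position": TCP position; "orientation": TCP orientation; "ft_force": force on the tool from outside, world axes, zero at the start; "ft_torque": the same for the moment, N m; "width": finger opening in mm.
Only numpy, scipy, OpenCV 4.12 (cv2) and the standard library are available. Lean on these libraries where they do the work, as an engineer would, in place of code of your own. Each camera call takes 0.05 s, during which the arm holds its last target.

## Working session

There is one attempt and no reset: what is moved stays moved. The work goes in short steps, Python scripts to look and compute and a tool call to move; the robot and the scene stay as the last step left them, time stands still between calls to the robot, and variables do not carry over. Pictures are saved under pics/ and viewed, and the job is handed in when it is done.

Besides the shell and the picture viewer there is one more tool, called by a JSON object that holds its "op" and its "data". move_arm: Moves the arm, as the interface text tells. Its arguments: {"type":"object","properties":{"series":{"type":"array"}},"required":["series"]}

```bash
ls; mkdir -p pics
cat > h.py <<'E'
import numpy as np, cv2
from bench import get_obs, read_camera, get_calibration, r, search_frame
from scipy.spatial.transform import Rotation as R
def ray(c,uv):
    Rm=R.from_rotvec(c['rvec']).as_matrix(); o=-Rm.T@np.array(c['tvec'])
    d=Rm.T@np.array([(uv[0]-c['cx'])/c['fx'],(uv[1]-c['cy'])/c['fy'],1.]); return o,d
def plane(c,uv,z):
    o,d=ray(c,uv); return o+d*(z-o[2])/d[2]
def proj(c,P):
    Rm=R.from_rotvec(c['rvec']).as_matrix(); p=np.atleast_2d(P)@Rm.T+np.array(c['tvec']).ravel()
    return np.c_[p[:,0]/p[:,2]*c['fx']+c['cx'],p[:,1]/p[:,2]*c['fy']+c['cy']]
E
python3 - <<'E'
from h import *
print(get_obs())
for n in ['top','scene']:
    im=read_camera(n); cv2.imwrite(f'pics/{n}0.png',im); 
    c=get_calibration(n); print(n,c['fx'],ray(c,(c['cx'],c['cy'])))
    for q in ['fixture','disc','clip','thumb_bar','jaw']:
        print(q,[(np.round(x['rect']),round(x['conf'],2)) for x in search_frame(q,n)][:4])
    print(get_obs()['time_s'])
E
```

```text
pics
{'time_s': 0.0, 'joint_pos': array([ 1.0918173 ,  0.52199609, -0.03631486,  1.59996782,  0.02121024,
        1.02105683, -0.11282195]), 'dq': array([ 0.00062071,  0.00043502, -0.00017444,  0.00022731,  0.00080141,
       -0.00033276,  0.00102222]), 'tau': array([-3.80177453e-04, -9.27094030e+01,  1.98001049e+00, -3.69924188e+01,
        1.77698338e-02,  8.21450871e-03, -1.58697043e-05]), 'position': array([ 248.27026017, -573.24404948,  230.75141525]), 'orientation': array([-3.07523357e+00, -6.37385569e-01,  4.64583032e-04]), 'ft_force': array([0.29327966, 0.80051208, 0.22312139]), 'ft_torque': array([-0.0189726 , -0.01715959,  0.04209176]), 'width': 85.16102964106383}
top 388.7668593415966 (array([ 311.72311892,   16.95219858, 1509.59738567]), array([ 0.16436433, -0.01703212, -0.98625264]))
fixture [(array([239., 155., 278., 212.]), 0.71)]
disc [(array([280., 222., 297., 238.]), 0.76), (array([258., 173., 271., 187.]), 0.71), (array([308., 184., 325., 202.]), 0.68), (array([290., 201., 307., 219.]), 0.65)]
clip [(array([244., 158., 264., 207.]), 0.53)]
thumb_bar [(array([244., 159., 263., 212.]), 0.79)]
jaw [(array([245., 163., 264., 206.]), 0.79), (array([198., 188., 240., 200.]), 0.38)]
0.3
scene 400.84138049801965 (array([194.61808005, 716.52269789, 956.93356315]), array([ 0.31011324, -0.59269515, -0.74333185]))
fixture [(array([216., 166., 300., 216.]), 0.62)]
disc [(array([295., 164., 311., 183.]), 0.77), (array([250., 170., 267., 192.]), 0.61), (array([288., 141., 310., 159.]), 0.59), (array([315., 178., 335., 198.]), 0.54)]
clip [(array([225., 168., 282., 212.]), 0.79)]
thumb_bar [(array([224., 166., 280., 212.]), 0.76)]
jaw [(array([226., 170., 283., 210.]), 0.96)]
0.6
```

Run:
```python
import cv2
a=cv2.imread('pics/top0.png');cv2.imwrite('pics/top0c.png',cv2.resize(a[130:260,180:350],None,fx=4.5,fy=4.5,interpolation=cv2.INTER_CUBIC))
a=cv2.imread('pics/scene0.png');cv2.imwrite('pics/scene0c.png',cv2.resize(a[120:260,190:350],None,fx=4.2,fy=4.2,interpolation=cv2.INTER_CUBIC))
```

```text
(no output)
```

View pics/top0.png

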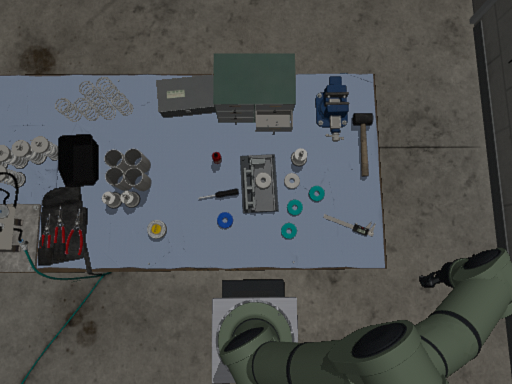

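View pics/top0c.png

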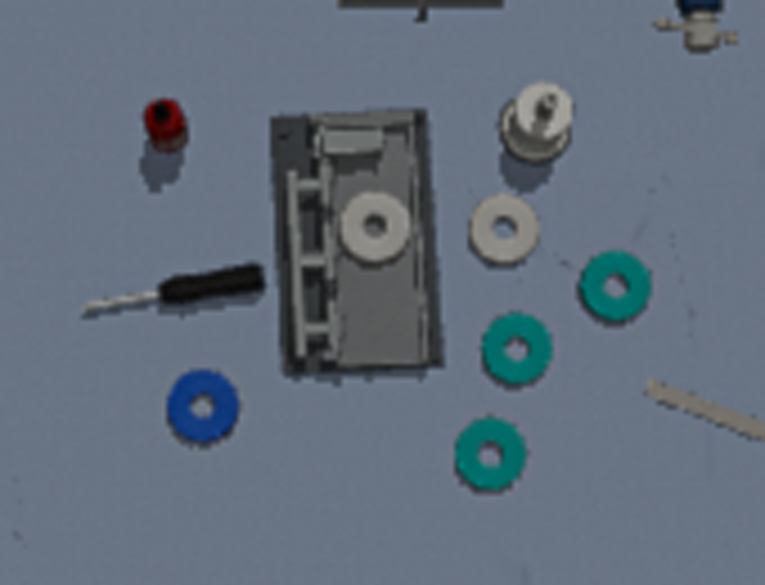

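View pics/scene0c.png

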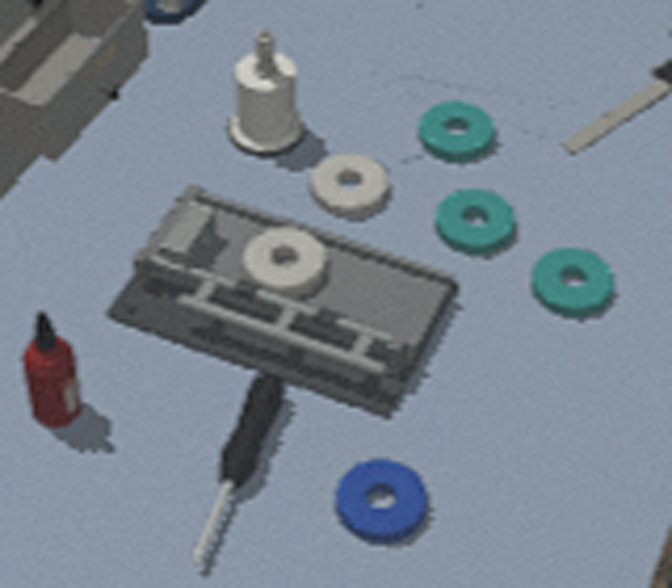

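View pics/scene0.png

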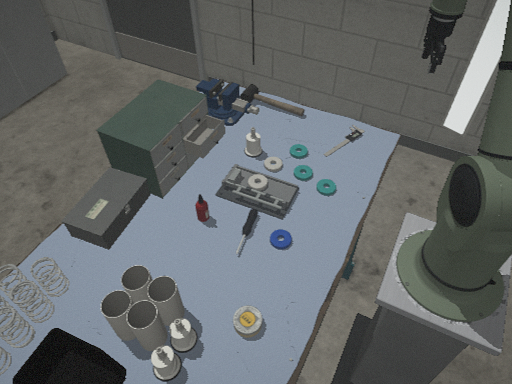

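The disc in the channel is the white-grey one at top-crop (375,227). The other grey one (505,230), right of the fixture, is the spare, and the blue and turquoise rings are look-alikes. Next I'll fit the fixture pose.

```bash
cat > fit.py <<'E'
from h import *
c=get_calibration('top')
px=np.array([(270,117),(426,108),(443,368),(287,378)])/4.5+[180,130]
m=np.array([(90,45),(90,-95),(-140,-95),(-140,45)])
P=np.array([plane(c,p,6)[:2] for p in px]); 
print(P, np.linalg.norm(P[0]-P[1]),np.linalg.norm(P[1]-P[2]))
A=m-m.mean(0);B=P-P.mean(0); th=np.arctan2((A[:,0]*B[:,1]-A[:,1]*B[:,0]).sum(),(A*B).sum())
Rm=np.array([[np.cos(th),-np.sin(th)],[np.sin(th),np.cos(th)]]);t=P.mean(0)-Rm@m.mean(0)
print('fixture',t,th); print('res',P-(m@Rm.T+t))
d=plane(c,np.array([375,227])/4.5+[180,130],32)[:2]; print('disc w',d,'fix',Rm.T@(d-t))
s=get_calibration('scene')
q=proj(s,[[*(Rm@a+t),6] for a in m]); print('scene crop',(q-[190,120])*4.2)
o=get_obs(); print(R.from_rotvec(o['orientation']).as_matrix().round(3))
w=get_calibration('wrist'); Rw=R.from_rotvec(w['rvec']).as_matrix(); print('wristcam',-Rw.T@np.array(w['tvec']).ravel(),Rw.T[:,2],w['fx'])
E
python3 fit.py
```

```text
[[697.33895691  50.97655898]
 [704.66676252 -87.13270458]
 [473.35718362 -97.57069236]
 [465.8612531   37.20082083]] 138.30352640645808 231.54496945707112
fixture [608.95178492   2.15306728] 0.052801044612724495
res [[ 0.88754372 -0.86368021]
 [ 0.82663744  0.83194505]
 [-0.80348127  2.53255539]
 [-0.91069989 -2.50082023]]
disc w [592.8080707  -39.49379928] fix [-18.31919193 -40.73681639]
scene crop [[106.98998192 309.58127486]
 [191.11470808 188.25928658]
 [462.22612273 276.32400987]
 [392.94471604 410.44992691]]
[[ 0.918  0.397 -0.   ]
 [ 0.397 -0.918  0.   ]
 [-0.    -0.    -1.   ]]
wristcam [ 324.1631653  -541.02221731  373.93882698] [-0.29442808 -0.12637311 -0.94728134] 278.9900962278332
```

{"op": "move_arm", "data": {"series": [{"rotation": [0,0,0.1],"travel": [0.04,-0.033,0.0],"gripper": 0.3},{"rotation": [0,0,0.2],"travel": [0.08,-0.066,0.0],"gripper": 0.3},{"rotation": [0,0,0.3],"travel": [0.12,-0.1,0.0],"gripper": 0.3},{"rotation": [0,0,0.355],"travel": [0.155,-0.13,0.0],"gripper": 0.3},{"rotation": [0,0,0.355],"travel": [0.19,-0.16,0.0],"gripper": 0.3},{"rotation": [0,0,0.355],"travel": [0.225,-0.19,0.01],"gripper": 0.3},{"rotation": [0,0,0.355],"travel": [0.26,-0.217,0.02],"gripper": 0.3},{"rotation": [0,0,0.355],"travel": [0.295,-0.246,0.03],"gripper": 0.3},{"rotation": [0,0,0.355],"travel": [0.33,-0.275,0.04],"gripper": 0.3},{"rotation": [0,0,0.355],"travel": [0.365,-0.304,0.05],"gripper": 0.3},{"rotation": [0,0,0.355],"travel": [0.4,-0.333,0.06],"gripper": 0.3},{"rotation": [0,0,0.355],"travel": [0.435,-0.362,0.07],"gripper": 0.3},{"rotation": [0,0,0.355],"travel": [0.465,-0.386,0.08],"gripper": 0.3},{"rotation": [0,0,0.355],"travel": [0.487,-0.4045,0.08],"gripper": 0.3},{"rotation": [0,0,0.355],"travel": [0.487,-0.4045,0.08],"gripper": 0.3},{"rotation": [0,0,0.355],"travel": [0.487,-0.4045,0.08],"gripper": 0.3}]}}

```text
time_s: 2.2
position: [534.4, -8.6, 151.2]
orientation: [3.14, 0.086, -0.001]
ft_force: [-0.4, -0.9, 0.2]
width: 55.5
```

Run:
```python
from h import *
o=get_obs(); w=get_calibration('wrist'); im=read_camera('wrist'); cv2.imwrite('pics/w1.png',im)
print(o['time_s'],o['position'],o['orientation'],o['width'],o['ft_force']); print(R.from_rotvec(o['orientation']).as_matrix().round(3))
np.savez('w1.npz',**w)
th=0.0528;t=np.array([608.95,2.15])
f=lambda x,y,z:[*(np.array([[np.cos(th),-np.sin(th)],[np.sin(th),np.cos(th)]])@[x,y]+t),z]
pts={'barn':(-125,28,35),'barf':(30,28,35),'rodn':(-128,0,34),'jaw':(44,-36,24),'jaw2':(44,-52,24),'stopL':(70,-9,32),'stopR':(70,-75,32),'railn':(-138,-75,28),'raillf':(-138,-9,28),'plate1':(-140,-95,6),'plate2':(-140,45,6)}
big=cv2.resize(im,None,fx=1.5,fy=1.5,interpolation=cv2.INTER_CUBIC)
for k,p in pts.items():
    q=proj(w,[f(*p)])[0]*1.5; print(k,q.round())
    cv2.drawMarker(big,tuple(int(v) for v in q),(0,0,255),cv2.MARKER_CROSS,12)
cv2.imwrite('pics/w1b.png',big)
```

```text
2.2 [534.40828794  -8.5652233  151.1601414 ] [ 3.14026389e+00  8.59646813e-02 -5.54318450e-04] 55.486020516394696 [-0.40669174 -0.92106726  0.2093321 ]
[[ 0.999  0.055 -0.   ]
 [ 0.055 -0.999 -0.   ]
 [-0.     0.    -1.   ]]
barn [332. 347.]
barf [322. 101.]
rodn [373. 350.]
jaw [434.  77.]
jaw2 [461.  77.]
stopL [388.  22.]
stopR [509.  22.]
railn [479. 359.]
raillf [386. 359.]
plate1 [498. 347.]
plate2 [315. 347.]
```

View pics/w1b.png

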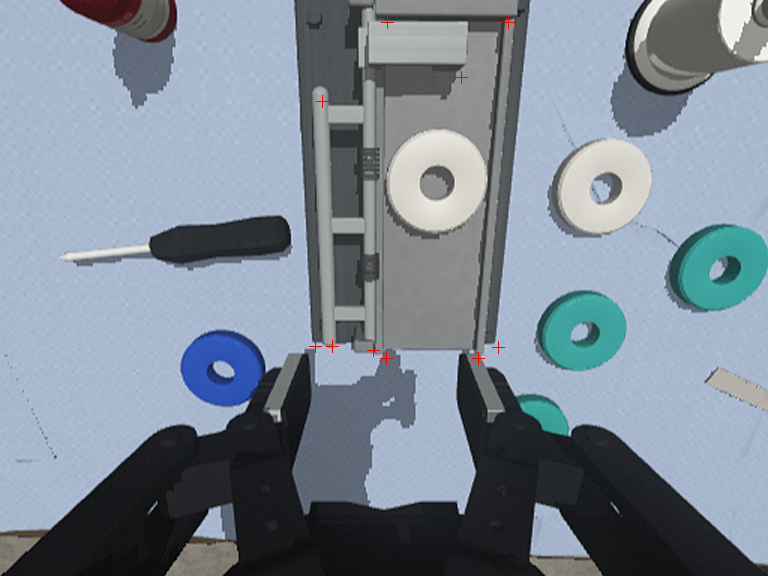

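Run:
```python
import cv2
a=cv2.imread('pics/w1.png')
cv2.imwrite('pics/w1t.png',cv2.resize(a[0:130,190:360],None,fx=4.5,fy=4.5,interpolation=cv2.INTER_CUBIC))
cv2.imwrite('pics/w1n.png',cv2.resize(a[190:300,170:350],None,fx=4.4,fy=4.4,interpolation=cv2.INTER_CUBIC))
```

```text
(no output)
```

View pics/w1t.png

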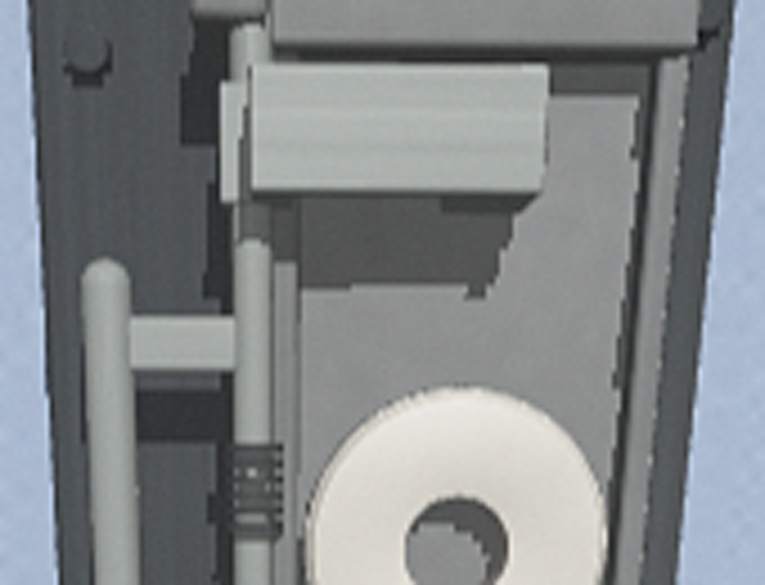

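View pics/w1n.png

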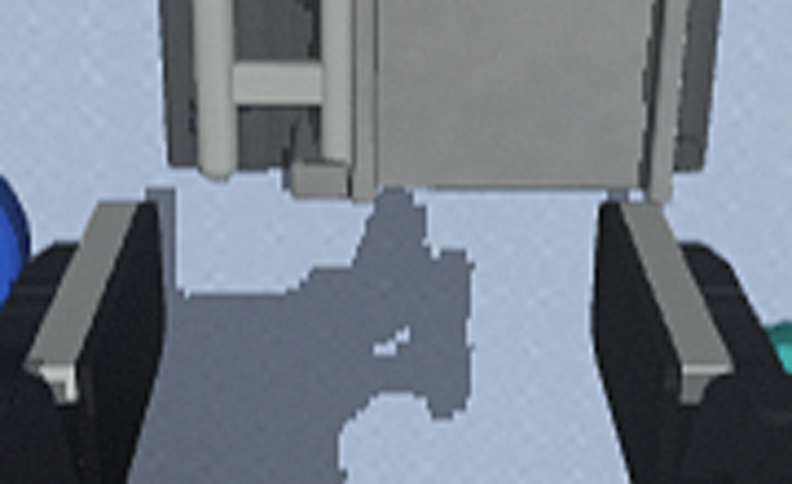

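```bash
cat > fit2.py <<'E'
from h import *
from scipy.optimize import least_squares
w=dict(np.load('w1.npz')); o=np.array
N=lambda u,v:(u/4.4+170,v/4.4+190); T=lambda u,v:(u/4.5+190,v/4.5)
# (model xyz, px, weight u, weight v)
D=[((-140,45,6),N(168,165),1,1),((-140,-95,6),N(703,168),1,1),((-138,-9,20),N(375,190),1,1),((-138,-75,20),N(645,188),1,1),
((-138,-75,28),N(648,200),1,1),((-138,-81,28),N(670,200),1,1),((-138,-9,28),N(374,200),1,1),((-138,-3,28),N(352,200),1,1),
((-125,28,33),N(217,178),1,.7),((30,28,33),T(105,258),1,.7),((70,-40,32),T(480,45),0,1)]
def res(p,flat=True):
    c,s=np.cos(p[2]),np.sin(p[2]); r=[]
    for m,px,a,b in D:
        W=[c*m[0]-s*m[1]+p[0],s*m[0]+c*m[1]+p[1],m[2]]; q=proj(w,[W])[0]-px; r.append(q*[a,b])
    r=o(r); return r.ravel() if flat else r
s=least_squares(res,[609,2,.053],loss='soft_l1'); print(s.x); print(res(s.x,False).round(1))
x,y,th=s.x; Rm=o([[np.cos(th),-np.sin(th)],[np.sin(th),np.cos(th)]])
im=cv2.imread('pics/w1.png'); g=(im.min(2)>185).astype('uint8'); n,l,st,ce=cv2.connectedComponentsWithStats(g)
for i in range(1,n):
    if st[i,4]>1500:
        cn=max(cv2.findContours((l==i).astype('uint8'),cv2.RETR_EXTERNAL,cv2.CHAIN_APPROX_NONE)[0],key=len)
        P=o([plane(w,p[0],32)[:2] for p in cn]); (cx,cy),rr=cv2.minEnclosingCircle(P.astype('float32'))
        print(ce[i],'c',cx,cy,'r',rr,'fix',Rm.T@(o([cx,cy])-[x,y]))
t=get_obs()['position']; print('tcp fix',Rm.T@(t[:2]-[x,y]))
for u,v in [(118,203),(640,203)]: # finger tip
    print('tip',[(zz,(Rm.T@(plane(w,N(u,v),zz)[:2]-[x,y])).round(1)) for zz in (151,143)])
E
python3 fit2.py
```

```text
[6.13129674e+02 3.99753187e+00 4.76960547e-02]
[[-0.2  0.2]
 [ 0.7  0.3]
 [ 0.  -1.1]
 [-0.9 -0.2]
 [-0.1  0.6]
 [ 0.5  0.6]
 [ 0.2  0.2]
 [-0.4  0.1]
 [ 0.2 -2.8]
 [-0.1  3.4]
 [-0.  -0.9]]
[291.37808219 119.16541096] c 597.2431640625 -37.94293975830078 r 30.021854400634766 fix [-17.86808015 -41.1353386 ]
[403.79545455 122.92464115] c 599.4822387695312 -140.71279907226562 r 27.91037368774414 fix [ -20.53141036 -143.89507834]
tcp fix [-79.41614408  -9.65011104]
tip [(151, array([-73.2,  24.7])), (143, array([-77.5,  26.6]))]
tip [(151, array([-72.7, -43.2])), (143, array([-76.9, -45.2]))]
```

{"op": "move_arm", "data": {"series": [{"rotation": [0,0,0.007],"travel": [0,-0.0026,0.03],"gripper": 0.36},{"rotation": [0,0,0.007],"travel": [0,-0.0026,0.06],"gripper": 0.36},{"rotation": [0,0,0.007],"travel": [0,-0.0026,0.085],"gripper": 0.36},{"rotation": [0,0,0.007],"travel": [0,-0.0026,0.1],"gripper": 0.36},{"rotation": [0,0,0.007],"travel": [0,-0.0026,0.11],"gripper": 0.36},{"rotation": [0,0,0.007],"travel": [0,-0.0026,0.11],"gripper": 0.36},{"rotation": [0,0,0.007],"travel": [0,-0.0026,0.11],"gripper": 0.36}]}}

```text
time_s: 2.95
position: [534.3, -7.4, 41.9]
orientation: [3.14, 0.072, 0.001]
ft_force: [0.4, -0.6, -0.8]
width: 58.0
```

```bash
cat > look.py <<'E'
from h import *; import sys
n=sys.argv[1]; o=get_obs(); w=get_calibration('wrist'); im=read_camera('wrist'); cv2.imwrite(f'pics/{n}.png',cv2.resize(im,None,fx=1.5,fy=1.5)); np.savez(n+'.npz',**w)
x,y,th=613.13,4.0,.0477; Rm=np.array([[np.cos(th),-np.sin(th)],[np.sin(th),np.cos(th)]])
print(o['time_s'],o['position'].round(1),'fix',(Rm.T@(o['position'][:2]-[x,y])).round(1),'yaw',np.arctan2(*R.from_rotvec(o['orientation']).as_matrix()[[1,0],0]),o['width'],o['ft_force'].round(2))
E
python3 look.py w2
```

```text
2.95 [534.3  -7.4  41.9] fix [-79.3  -7.7] yaw 0.04561830319480562 58.00820323894962 [ 0.42 -0.59 -0.83]
```

View pics/w2.png

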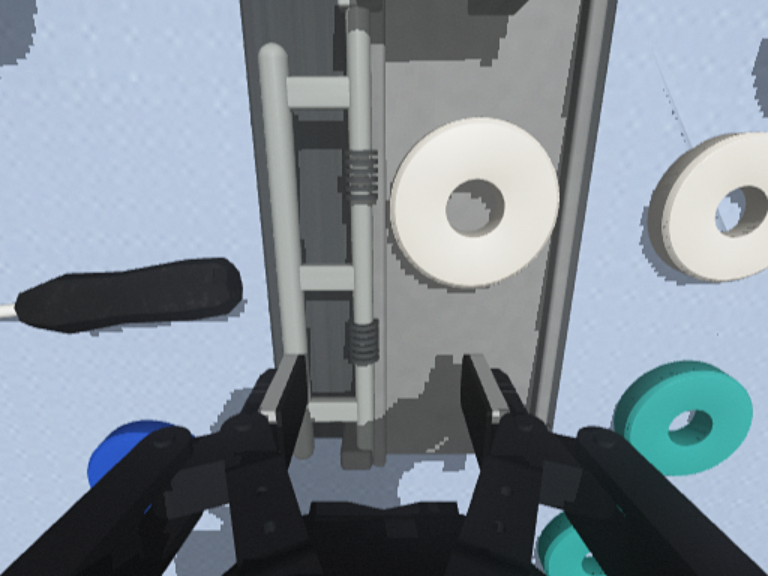

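The left tip stands squarely over the bar at about (297,360). The right tip, at about (474,360), is in line with the disc centre (475,202) behind it. I'll press gently now.

{"op": "move_arm", "data": {"series": [{"rotation": [0,0,0],"travel": [0,0,0.003],"gripper": 0.36},{"rotation": [0,0,0],"travel": [0,0,0.006],"gripper": 0.36},{"rotation": [0,0,0],"travel": [0,0,0.009],"gripper": 0.36},{"rotation": [0,0,0],"travel": [0,0,0.009],"gripper": 0.36}]}}

```text
time_s: 3.4
position: [534.3, -7.2, 32.8]
orientation: [3.14, 0.072, 0.001]
ft_force: [0.1, -0.3, -0.6]
width: 58.3
```

{"op": "move_arm", "data": {"series": [{"rotation": [0,0,0],"travel": [0,0,0.002],"gripper": 0.36},{"rotation": [0,0,0],"travel": [0,0,0.004],"gripper": 0.36},{"rotation": [0,0,0],"travel": [0,0,0.004],"gripper": 0.36}]}}

```text
time_s: 3.7
position: [534.4, -7.0, 28.7]
orientation: [3.14, 0.072, 0.001]
ft_force: [-0.2, 1.1, 4.7]
width: 57.9
```

{"op": "move_arm", "data": {"series": [{"rotation": [0,0,0],"travel": [0,0,0.002],"gripper": 0.36},{"rotation": [0,0,0],"travel": [0,0,0.003],"gripper": 0.36},{"rotation": [0,0,0],"travel": [0,0,0.003],"gripper": 0.36}]}}

```text
time_s: 4.0
position: [534.5, -6.8, 25.8]
orientation: [3.141, 0.073, 0.001]
ft_force: [-1.8, 1.5, 5.8]
width: 58.1
```

{"op": "move_arm", "data": {"series": [{"rotation": [0,0,0],"travel": [0,0,0.002],"gripper": 0.36},{"rotation": [0,0,0],"travel": [0,0,0.004],"gripper": 0.36},{"rotation": [0,0,0],"travel": [0,0,0.0055],"gripper": 0.36},{"rotation": [0,0,0],"travel": [0,0,0.0055],"gripper": 0.36}]}}

```text
time_s: 4.4
position: [534.4, -7.2, 20.3]
orientation: [3.14, 0.072, 0.001]
ft_force: [-1.7, -1.1, 7.5]
width: 58.0
```

```bash
python3 look.py w3
```

```text
4.4 [534.4  -7.2  20.3] fix [-79.1  -7.4] yaw 0.04596182802494754 57.97608095737707 [-1.68 -1.13  7.5 ]
```

View pics/w3.png

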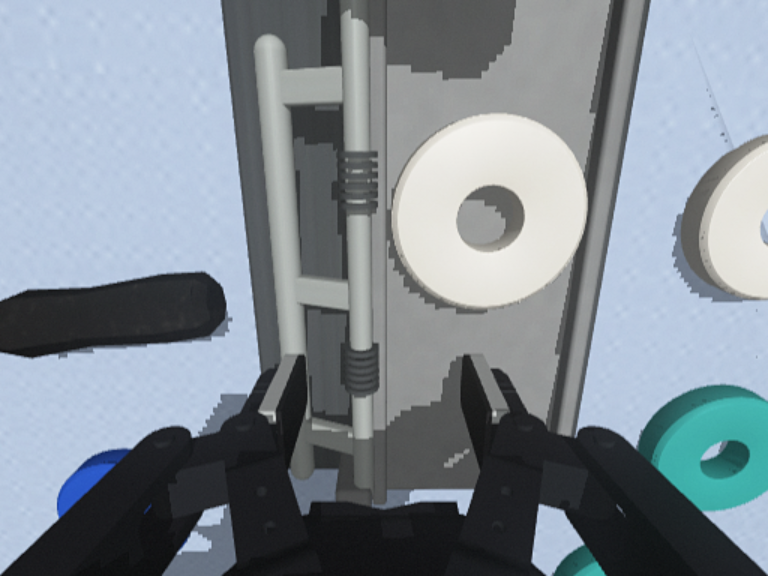

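{"op": "move_arm", "data": {"series": [{"rotation": [0,0,0],"travel": [0.0,0,0.001],"gripper": 0.36},{"rotation": [0,0,0],"travel": [0.005,0,0.001],"gripper": 0.36},{"rotation": [0,0,0],"travel": [0.01,0,0.001],"gripper": 0.36},{"rotation": [0,0,0],"travel": [0.014,0,0.001],"gripper": 0.36},{"rotation": [0,0,0],"travel": [0.018,0,0.001],"gripper": 0.36},{"rotation": [0,0,0],"travel": [0.022,0,0.001],"gripper": 0.36},{"rotation": [0,0,0],"travel": [0.026,0,0.001],"gripper": 0.36},{"rotation": [0,0,0],"travel": [0.03,0,0.001],"gripper": 0.36},{"rotation": [0,0,0],"travel": [0.03,0,0.001],"gripper": 0.36}]}}

```text
time_s: 5.35
position: [564.1, -5.9, 19.5]
orientation: [3.14, 0.072, -0.001]
ft_force: [-4.0, -0.5, 7.7]
width: 58.3
```

```bash
python3 look.py w4
```

```text
5.35 [564.1  -5.9  19.5] fix [-49.5  -7.6] yaw 0.045986140632943207 58.30226536705396 [-3.96 -0.54  7.75]
```

View pics/w4.png

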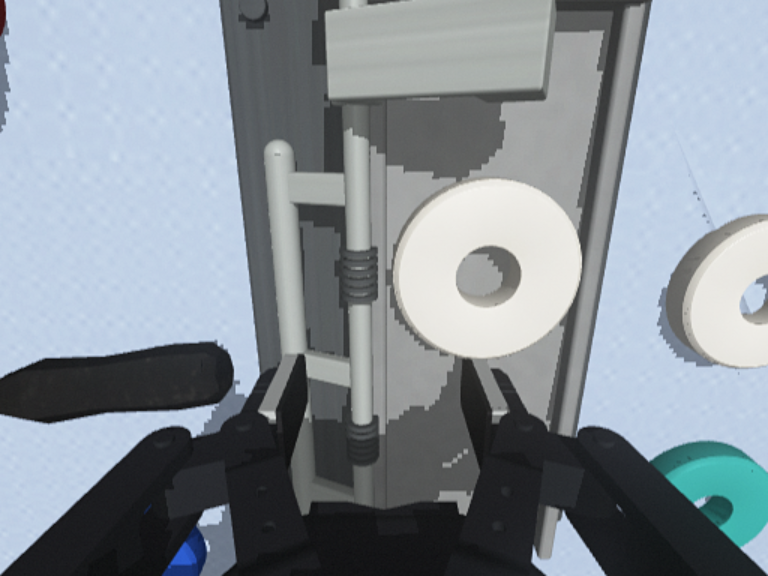

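Fingertip now touches the disc's trailing edge at (480,357), bar still down. Pushing on.

{"op": "move_arm", "data": {"series": [{"rotation": [0,0,0],"travel": [0.003,0,0],"gripper": 0.36},{"rotation": [0,0,0],"travel": [0.006,0,0],"gripper": 0.36},{"rotation": [0,0,0],"travel": [0.01,0,0],"gripper": 0.36},{"rotation": [0,0,0],"travel": [0.014,0,0],"gripper": 0.36},{"rotation": [0,0,0],"travel": [0.018,0,0],"gripper": 0.36},{"rotation": [0,0,0],"travel": [0.022,0,0],"gripper": 0.36},{"rotation": [0,0,0],"travel": [0.026,0,0],"gripper": 0.36},{"rotation": [0,0,0],"travel": [0.03,0,0],"gripper": 0.36},{"rotation": [0,0,0],"travel": [0.034,0,0],"gripper": 0.36},{"rotation": [0,0,0],"travel": [0.036,0,0],"gripper": 0.36},{"rotation": [0,0,0],"travel": [0.036,0,0],"gripper": 0.36}]}}

```text
time_s: 6.5
position: [599.3, -4.3, 19.4]
orientation: [3.14, 0.072, -0.003]
ft_force: [-6.0, 0.4, 7.2]
width: 58.4
```

```bash
python3 look.py w5
```

```text
6.5 [599.3  -4.3  19.4] fix [-14.2  -7.6] yaw 0.04602229007060029 58.410364315599395 [-5.96  0.42  7.23]
```

View pics/w5.png

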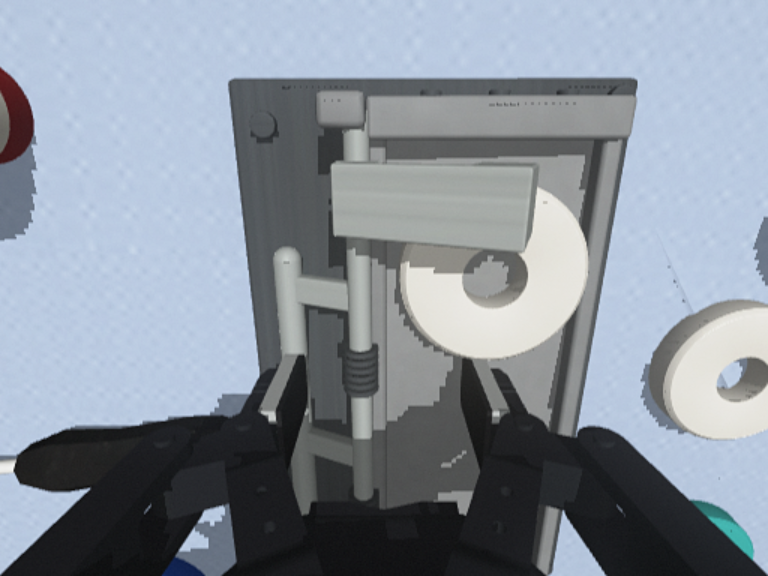

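{"op": "move_arm", "data": {"series": [{"rotation": [0,0,0],"travel": [0.003,0,0],"gripper": 0.36},{"rotation": [0,0,0],"travel": [0.006,0,0],"gripper": 0.36},{"rotation": [0,0,0],"travel": [0.008,0,0],"gripper": 0.36},{"rotation": [0,0,0],"travel": [0.009,0,0],"gripper": 0.36},{"rotation": [0,0,0],"travel": [0.009,0,0],"gripper": 0.36}]}}

```text
time_s: 7.05
position: [607.2, -3.8, 19.4]
orientation: [3.14, 0.072, -0.007]
ft_force: [-7.7, 1.2, 9.8]
width: 58.1
```

{"op": "move_arm", "data": {"series": [{"rotation": [0,0,0],"travel": [0.001,0,0],"gripper": 0.36},{"rotation": [0,0,0],"travel": [0.002,0,0],"gripper": 0.36},{"rotation": [0,0,0],"travel": [0.002,0,0],"gripper": 0.36}]}}

```text
time_s: 7.35
position: [608.0, -3.8, 19.3]
orientation: [3.14, 0.072, -0.011]
ft_force: [-8.7, 0.2, 9.9]
width: 58.4
```

```bash
python3 look.py w6
```

```text
7.35 [608.   -3.8  19.3] fix [-5.5 -7.5] yaw 0.04607189322053181 58.424156122567915 [-8.66  0.2   9.93]
```

View pics/w6.png

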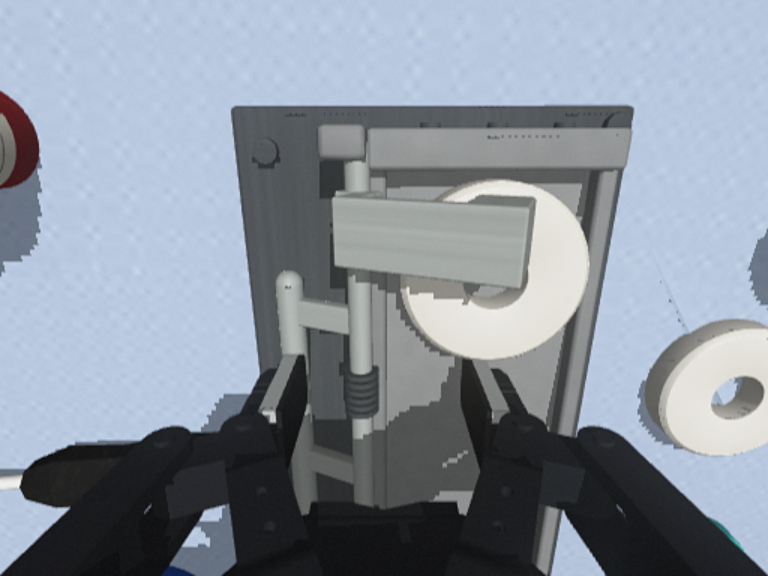

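The disc front (about row 180) is still ~4 mm short of the stop face (row 168), so I'll keep pushing.

{"op": "move_arm", "data": {"series": [{"rotation": [0,0,0],"travel": [0.002,0,0],"gripper": 0.36},{"rotation": [0,0,0],"travel": [0.004,0,0],"gripper": 0.36},{"rotation": [0,0,0],"travel": [0.004,0,0],"gripper": 0.36},{"rotation": [0,0,0],"travel": [0.004,0,0],"gripper": 0.36}]}}

```text
time_s: 7.8
position: [610.8, -3.6, 19.3]
orientation: [3.14, 0.072, -0.014]
ft_force: [-9.0, 0.6, 9.6]
width: 58.0
```

```bash
python3 look.py w7
```

```text
7.8 [610.8  -3.6  19.3] fix [-2.7 -7.5] yaw 0.046110235492893614 58.0491179517455 [-9.    0.61  9.62]
```

View pics/w7.png

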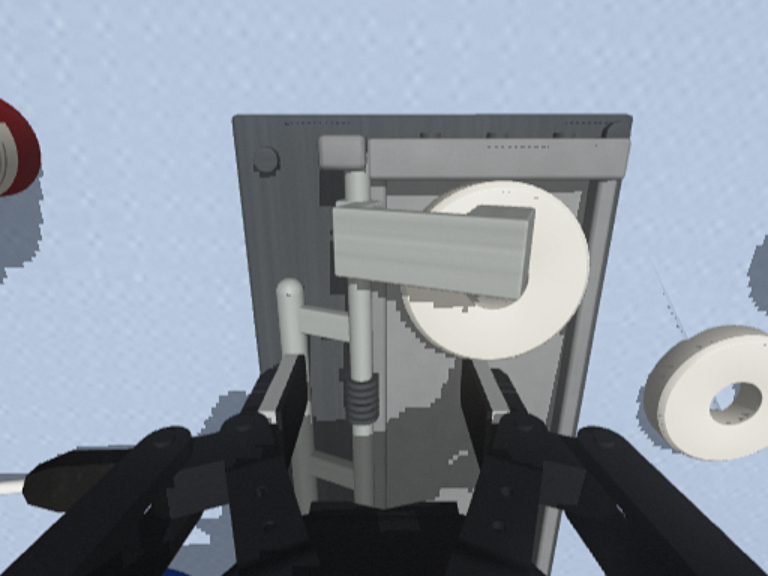

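{"op": "move_arm", "data": {"series": [{"rotation": [0,0,0],"travel": [0.002,0,0],"gripper": 0.36},{"rotation": [0,0,0],"travel": [0.004,0,0],"gripper": 0.36},{"rotation": [0,0,0],"travel": [0.004,0,0],"gripper": 0.36},{"rotation": [0,0,0],"travel": [0.004,0,0],"gripper": 0.36}]}}

```text
time_s: 8.25
position: [611.9, -3.6, 19.1]
orientation: [3.139, 0.072, -0.024]
ft_force: [-18.8, 1.0, 19.5]
width: 57.8
```

```bash
python3 look.py w8
```

```text
8.25 [611.9  -3.6  19.1] fix [-1.6 -7.5] yaw 0.045692359482397825 57.788642610555826 [-18.78   1.    19.48]
```

View pics/w8.png

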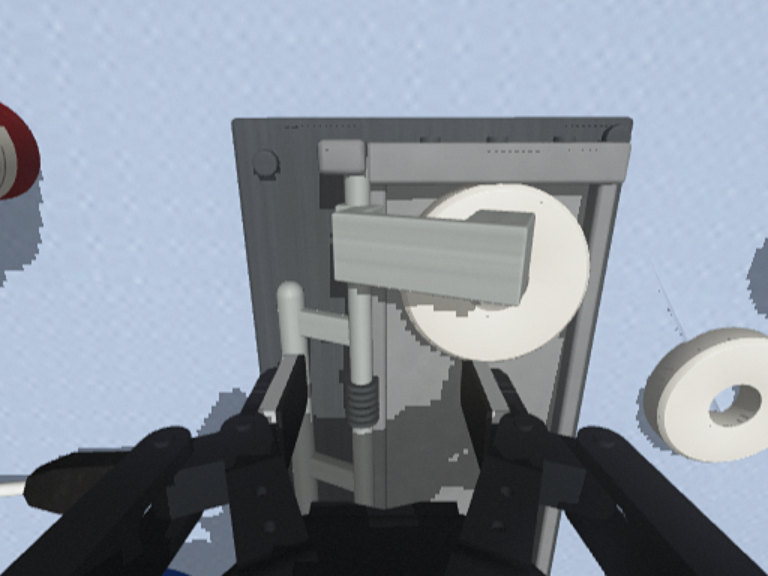

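The disc front meets the stop at (510,183) and Fx jumped to −19 N, so it is home. I'll back the pusher off a little with the bar still down, then raise to let the clip close.

{"op": "move_arm", "data": {"series": [{"rotation": [0,0,0],"travel": [-0.003,0,0],"gripper": 0.36},{"rotation": [0,0,0],"travel": [-0.007,0,0],"gripper": 0.36},{"rotation": [0,0,0],"travel": [-0.01,0,0],"gripper": 0.36},{"rotation": [0,0,0],"travel": [-0.01,0,0],"gripper": 0.36}]}}

```text
time_s: 8.7
position: [603.0, -3.9, 20.1]
orientation: [3.139, 0.071, -0.019]
ft_force: [2.6, 0.8, 7.1]
width: 58.1
```

```bash
python3 look.py w9
```

```text
8.7 [603.   -3.9  20.1] fix [-10.5  -7.4] yaw 0.04538196317975249 58.12932393383051 [2.57 0.84 7.07]
```

View pics/w9.png

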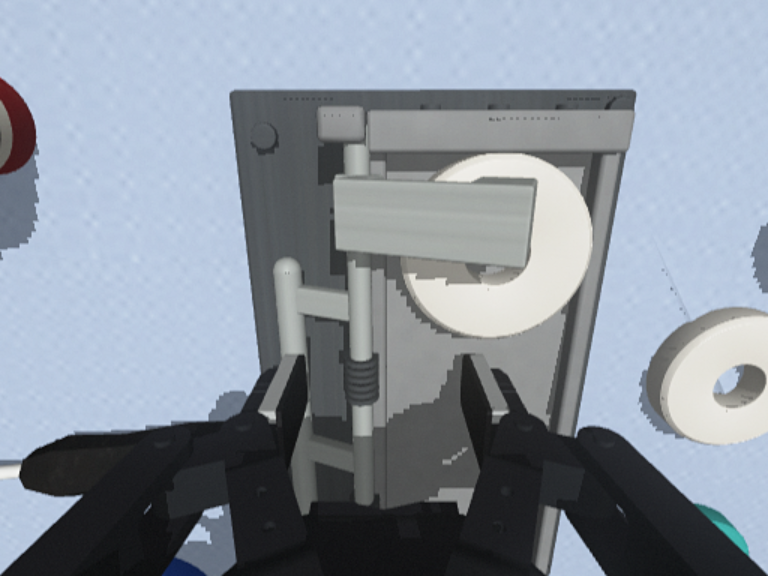

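The disc's front edge (505,152) touches the stop's edge (row 151) and the tip is clear behind it. Releasing.

{"op": "move_arm", "data": {"series": [{"rotation": [0,0,0],"travel": [0,0,-0.003],"gripper": 0.36},{"rotation": [0,0,0],"travel": [0,0,-0.006],"gripper": 0.36},{"rotation": [0,0,0],"travel": [0,0,-0.01],"gripper": 0.36},{"rotation": [0,0,0],"travel": [0,0,-0.02],"gripper": 0.36},{"rotation": [0,0,0],"travel": [0,0,-0.04],"gripper": 0.36},{"rotation": [0,0,0],"travel": [0,0,-0.07],"gripper": 0.36},{"rotation": [0,0,0],"travel": [0,0,-0.1],"gripper": 0.36},{"rotation": [0,0,0],"travel": [0,0,-0.12],"gripper": 0.36},{"rotation": [0,0,0],"travel": [0,0,-0.12],"gripper": 0.36},{"rotation": [0,0,0],"travel": [0,0,-0.12],"gripper": 0.36}]}}

```text
time_s: 9.75
position: [604.6, -3.9, 140.6]
orientation: [3.139, 0.071, -0.018]
ft_force: [-0.4, -0.2, 0.3]
width: 58.5
```

```bash
python3 look.py w10
python3 - <<'E'
from h import *
im=read_camera('scene');cv2.imwrite('pics/s10.png',cv2.resize(im[120:260,190:350],None,fx=4.2,fy=4.2,interpolation=cv2.INTER_CUBIC))
E
```

```text
9.75 [604.6  -3.9 140.6] fix [-8.9 -7.4] yaw 0.04535577121629139 58.509938617122046 [-0.37 -0.19  0.31]
```

View pics/w10.png

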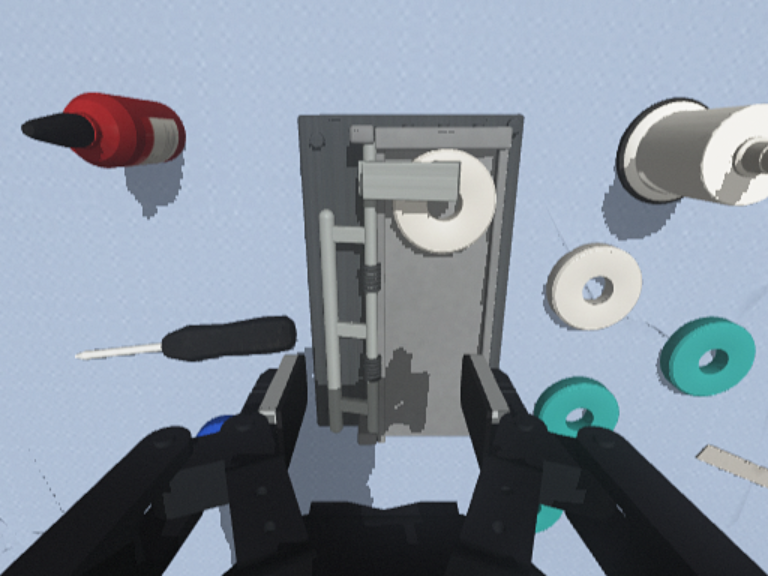

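View pics/s10.png

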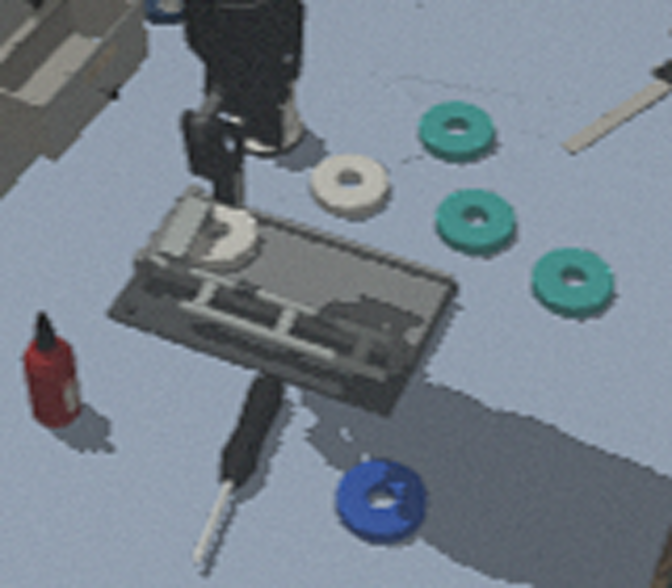

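Run:
```python
from h import *
im=cv2.resize(cv2.imread('pics/w10.png'),(512,384),interpolation=cv2.INTER_AREA)
cv2.imwrite('pics/w10c.png',cv2.resize(cv2.imread('pics/w10.png')[110:270,340:530],None,fx=3.7,fy=3.7,interpolation=cv2.INTER_CUBIC))
w=dict(np.load('w10.npz')); x,y,th=613.13,4.0,.0477; c,s=np.cos(th),np.sin(th)
W=lambda a,b,z:[c*a-s*b+x,s*a+c*b+y,z]
print('pred disc home top edge front/trail/left/right (1.5x)',(proj(w,[W(70,-42,32),W(8,-42,32),W(39,-73,32),W(70,-9,32),W(70,-75,32)])*1.5).round(1))
```

```text
pred disc home top edge front/trail/left/right (1.5x) [[443.4 147.5]
 [438.8 253.2]
 [493.3 202.4]
 [385.3 147.6]
 [501.5 147.3]]
```

View pics/w10c.png

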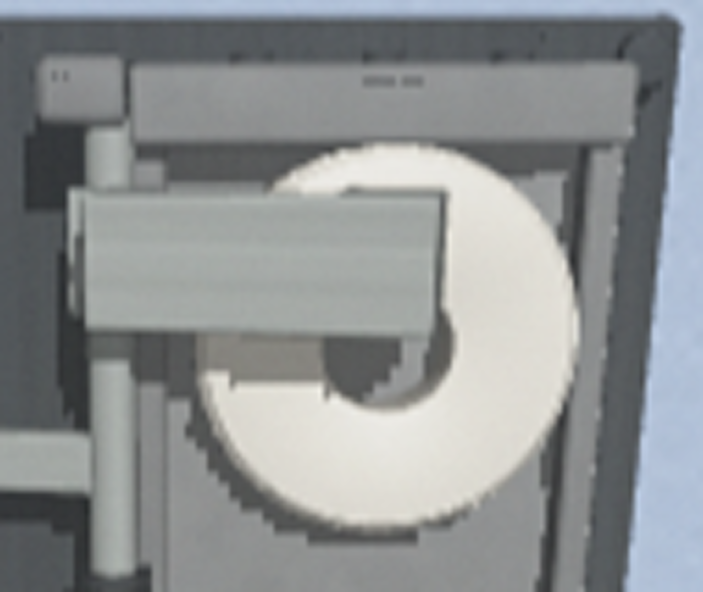

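The disc touches the stop, with its trailing edge at row 252.7 against 253.2 predicted for home. The jaw rests on it, and the arm is clear.

Run:
```python
from h import *
print(r.hand_in())
```

```text
the job is handed in; nothing more can be done
None
```

The disc is home against the end stop and held under the clip's jaw; I handed the job in at about 10 s of the 38 s allowed. I pressed the thumb bar about 10 mm (7–10 N) with the left fingertip. With it held down, the right fingertip pushed the disc about 57 mm under the raised jaw to the end stop. I then backed the fingertip off with the bar still down, released the clip, and lifted clear.

- **Home contact:** at the stop the push force rose to 19 N in x and the disc stopped moving. The vertical force also rose to about 19 N at that moment, well under the limits.
- **Position:** in the last wrist picture the disc's front edge touches the stop. Its trailing edge is at row 252.7, against 253.2 predicted for home.
- **Clip:** the jaw lies over the disc. I judged this from the pictures only and did not measure the clip's tilt.
- **Surroundings:** the spare disc, piston, bottle, screwdriver and blue and turquoise rings look unmoved. The robot touches nothing (force near 0 N, TCP 140 mm above the bench).
- **Disagreement:** the first fixture estimate from the top camera was about 4–5 mm off the wrist-camera fit. I used the wrist fit.

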